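# Fit matching inserts in the valve bodies and load the press stands

## Robot

A 7-joint arm with a two-finger parallel gripper is mounted at the origin on the work surface. World frame = base frame: x ahead of the robot, y to its left, z up, the work surface at z = 0. Lengths are in m, angles in rad, forces in N, time in s.
With the tool pointing down it reaches from about 0.425 to 0.825 m from the base axis. Payload 3.6 kg.
Tool frame: the origin (TCP) lies at the very end of the fingers, on their centre line; the grasp point (between the pads) lies 19 mm behind it; z points along the fingers, y is the line along which they close (so a half turn about z gives the same grasp; the last joint's range is limited). The gripper opens to 93 mm and grips with 3 to 60 N. Pads are 15 mm wide; open, the fingers measure 128 mm over their backs; the gripper's body (75 mm by 188 mm) begins 65 mm behind the grasp point.
Start: joints at [-1.325, 0.615, -0.013, 1.423, 0.008, 1.103, -0.04], TCP at [0.174, 0.626, 0.219] pointing down, gripper open.
Joint ranges: [-3.12, 3.12], [-0.3, 2.06], [-1.34, 1.32], [0.26, 2.42], [-1.36, 4.5], [0.01, 1.98], [-2.84, 2.84]. Speed limits (rad/s): [2.79, 2.79, 3.14, 3.14, 3.14, 3.14, 3.14].

## Interface

Orientations are given as a rotation vector (axis times angle).
In Python, from bench import * gives the robot as it stands. The module is installed in compiled form; this text tells all that it offers. Calls block until the motion is done:
- move_ptp(position, orientation): joint-space move of the TCP to a pose.
- move_linear(position, attitude=None, v=0.15, guard=None): straight line of the TCP; attitude=None keeps the orientation; v is the mean speed in m/s. With guard (N) it stops when the force on the tool has changed by that much, and returns True; else False.
- movej(angles): joint-space move.
- set_gripper(opening): finger opening in m; the grip force is fixed at half the most; returns when the fingers have stopped.
- wait(seconds).
- ik(position, orientation): joint angles nearest the present ones, or None.
- camera(name): name is "scene" or "top"; returns a dict with "img" (480x640x3 uint8, red, green, blue), "fx", "fy", "cx", "cy" (pixels), "cam_to_world" (4x4, takes a point from camera to world coordinates). Camera axes: x right, y down, z forward; pixel columns grow to the right and rows downward; lengths in m; the calibration is good to about 2 mm. A picture is of the moment at which its call begins. There is no depth.
A pose or a line that the arm cannot do raises IKError and nothing moves.
- hand_in(): hands the job in; it is judged then, once.
Readings, each from a call of its own:
- read_time(): time.
- read_joint_pos(): joint angles.
- read_joint_vel(): joint speeds.
- read_tau(): joint torques, N m.
- read_tool_pos(): TCP position.
- read_tool_rot(): TCP orientation.
- read_contact_force(): force on the tool from outside, world axes, zero at the start.
- read_moment(): the same for the moment, N m.
- read_grip_width(): finger opening in m.
- read_gripper_force(): force on a finger pad.
Only numpy, scipy, OpenCV 4.12 (cv2) and the standard library are available. Lean on these libraries where they do the work, as an engineer would, in place of code of your own. Each camera call takes 0.05 s, during which the arm holds its last target. There are 200 camera calls.

## Task

Clear the aluminium setting master off its stand and set it down upright in the black tray; then get every black valve body on the bench (three or four) ready for pressing: each needs the grey insert that matches its socket without play pushed fully home, and must sit level on a nest stand of its own, centred on and in line with the stand's narrow bar. Only once all are loaded, throw the start lever all the way over, away from the robot side, and leave it there; do not disturb the jar, the screwdriver or the white cap.

Things in the scene. Friction and masses are not known exactly. Their poses are not given: they have to be found in the camera images.
- bodyN1: black plastic valve housing, block 60 (x) x 48 (y) x 32 (z) mm; round stub 20 mm thick, 16 long, on each x end (92 overall, axis 16 up); central blind socket in the top, 42 (x) x 24 (y) mm, 18 deep, 2 mm chamfer, pale floor 14 mm above the underside: takes a 40 x 22 mm insert. Origin: centre of underside, z up. Same end for end. About 110 g. May be absent (None)
- bodyN2: black plastic valve housing, block 60 (x) x 48 (y) x 32 (z) mm; round stub 20 mm thick, 16 long, on each x end (92 overall, axis 16 up); central blind socket in the top, 42 (x) x 24 (y) mm, 18 deep, 2 mm chamfer, pale floor 14 mm above the underside: takes a 40 x 22 mm insert. Origin: centre of underside, z up. Same end for end. About 110 g. May be absent (None)
- bodyW1: black plastic valve housing, block 60 (x) x 48 (y) x 32 (z) mm; round stub 20 mm thick, 16 long, on each x end (92 overall, axis 16 up); central blind socket in the top, 42 (x) x 36 (y) mm, 18 deep, 2 mm chamfer, pale floor 14 mm above the underside: takes a 40 x 34 mm insert. Origin: centre of underside, z up. Same end for end. About 110 g. May be absent (None)
- bodyW2: black plastic valve housing, block 60 (x) x 48 (y) x 32 (z) mm; round stub 20 mm thick, 16 long, on each x end (92 overall, axis 16 up); central blind socket in the top, 42 (x) x 36 (y) mm, 18 deep, 2 mm chamfer, pale floor 14 mm above the underside: takes a 40 x 34 mm insert. Origin: centre of underside, z up. Same end for end. About 110 g. May be absent (None)
- insert22a: grey plastic insert, an upright block 40 (x) x 22 (y) x 34 (z) mm, two flush brass contacts on top, a thin pale line around it 18 mm up (at the socket's rim when home); origin: centre of underside, z up. Same end for end. About 35 g. Widths 22, 28 and 34 mm stand mixed; this one is 22
- insert22b: grey plastic insert, an upright block 40 (x) x 22 (y) x 34 (z) mm, two flush brass contacts on top, a thin pale line around it 18 mm up (at the socket's rim when home); origin: centre of underside, z up. Same end for end. About 35 g. Widths 22, 28 and 34 mm stand mixed; this one is 22
- insert28a: grey plastic insert, an upright block 40 (x) x 28 (y) x 34 (z) mm, two flush brass contacts on top, a thin pale line around it 18 mm up (at the socket's rim when home); origin: centre of underside, z up. Same end for end. About 45 g. Widths 22, 28 and 34 mm stand mixed; this one is 28 and matches no socket
- insert28b: grey plastic insert, an upright block 40 (x) x 28 (y) x 34 (z) mm, two flush brass contacts on top, a thin pale line around it 18 mm up (at the socket's rim when home); origin: centre of underside, z up. Same end for end. About 45 g. Widths 22, 28 and 34 mm stand mixed; this one is 28 and matches no socket
- insert34a: grey plastic insert, an upright block 40 (x) x 34 (y) x 34 (z) mm, two flush brass contacts on top, a thin pale line around it 18 mm up (at the socket's rim when home); origin: centre of underside, z up. Same end for end. About 55 g. Widths 22, 28 and 34 mm stand mixed; this one is 34
- insert34b: grey plastic insert, an upright block 40 (x) x 34 (y) x 34 (z) mm, two flush brass contacts on top, a thin pale line around it 18 mm up (at the socket's rim when home); origin: centre of underside, z up. Same end for end. About 55 g. Widths 22, 28 and 34 mm stand mixed; this one is 34
- stand0: fixed nest stand: dark square foot 70 x 70 x 8 mm carrying a narrow upright aluminium bar 60 (x) x 26 (y) mm whose flat top, without any lip, is 34 mm above the bench. Origin: centre of the foot's underside; x along the bar
- stand1: fixed nest stand: dark square foot 70 x 70 x 8 mm carrying a narrow upright aluminium bar 60 (x) x 26 (y) mm whose flat top, without any lip, is 34 mm above the bench. Origin: centre of the foot's underside; x along the bar
- stand2: fixed nest stand: dark square foot 70 x 70 x 8 mm carrying a narrow upright aluminium bar 60 (x) x 26 (y) mm whose flat top, without any lip, is 34 mm above the bench. Origin: centre of the foot's underside; x along the bar
- stand3: fixed nest stand: dark square foot 70 x 70 x 8 mm carrying a narrow upright aluminium bar 60 (x) x 26 (y) mm whose flat top, without any lip, is 34 mm above the bench. Origin: centre of the foot's underside; x along the bar
- master: aluminium setting master: block 58 (x) x 46 (y) x 26 (z) mm with a round steel grip knob, 22 mm in diameter and 28 mm tall, on its centre (54 mm tall in all), 0.22 kg. At the start it sits on one of the four stands. Origin: centre of the underside, z up
- tray: fixed open black tray, 130 x 130 mm outside, walls 4 mm thick and 25 mm high, floor 4 mm thick. Origin: centre of the underside
- lever (a joint): start lever on a grey block 70 x 50 x 25 mm: angle in rad, 0 to 0.15 at the start (leaning to the block's -x, the robot side), 1.0 fully over to +x; moves with about 1 N, stays where left. Pivot 22 mm above the bench at the block's centre; steel rod 10 mm thick, 80 mm long, with a 26 mm black ball on its end; upright at 0.5
- lever_tip (a point): centre of the lever's ball; its axes turn with the lever: y is the hinge axis, horizontal
- lever_base: the lever's grey block, fixed; origin: centre of the underside; the lever swings from -x to +x
- jar: bystander: small jar, 32 mm in diameter, 50 mm tall; origin at the underside
- screwdriver: bystander: screwdriver lying on the bench
- cap: bystander: white plastic cap, 32 mm in diameter, 14 mm tall; origin at the underside

How it is judged:
On the way, in this order (a step that is already met when the one before it is completed fails the run):
1. the master is in the tray and every valve body sits on a stand of its own with its matching insert home (horizontal distance between master and tray below 0.045 m and height (world z) of master below 0.012 m and angle between master's own z axis and vertical below 0.15 rad and linear speed of each of master, bodyN1, bodyN2, bodyW1, bodyW2 below 0.03 m/s and ((horizontal distance between insert22a and bodyN1 below 0.005 m and z of insert22a in the frame of bodyN1 between 0.011 and 0.0175 m and angle between the x axis of insert22a and the x axis of bodyN1, either way round below 0.12 rad and angle between the z axis of insert22a and the z axis of bodyN1, either way round below 0.08 rad) or (horizontal distance between insert22b and bodyN1 below 0.005 m and z of insert22b in the frame of bodyN1 between 0.011 and 0.0175 m and angle between the x axis of insert22b and the x axis of bodyN1, either way round below 0.12 rad and angle between the z axis of insert22b and the z axis of bodyN1, either way round below 0.08 rad)) and ((horizontal distance between bodyN1 and stand0 below 0.01 m and angle between the x axis of bodyN1 and the x axis of stand0, either way round below 0.17 rad and z of bodyN1 in the frame of stand0 between 0.03 and 0.039 m) or (horizontal distance between bodyN1 and stand1 below 0.01 m and angle between the x axis of bodyN1 and the x axis of stand1, either way round below 0.17 rad and z of bodyN1 in the frame of stand1 between 0.03 and 0.039 m) or (horizontal distance between bodyN1 and stand2 below 0.01 m and angle between the x axis of bodyN1 and the x axis of stand2, either way round below 0.17 rad and z of bodyN1 in the frame of stand2 between 0.03 and 0.039 m) or (horizontal distance between bodyN1 and stand3 below 0.01 m and angle between the x axis of bodyN1 and the x axis of stand3, either way round below 0.17 rad and z of bodyN1 in the frame of stand3 between 0.03 and 0.039 m)) and angle between each of bodyN1, bodyN2, bodyW1, bodyW2's own z axis and vertical below 0.08 rad and ((horizontal distance between insert22a and bodyN2 below 0.005 m and z of insert22a in the frame of bodyN2 between 0.011 and 0.0175 m and angle between the x axis of insert22a and the x axis of bodyN2, either way round below 0.12 rad and angle between the z axis of insert22a and the z axis of bodyN2, either way round below 0.08 rad) or (horizontal distance between insert22b and bodyN2 below 0.005 m and z of insert22b in the frame of bodyN2 between 0.011 and 0.0175 m and angle between the x axis of insert22b and the x axis of bodyN2, either way round below 0.12 rad and angle between the z axis of insert22b and the z axis of bodyN2, either way round below 0.08 rad)) and ((horizontal distance between bodyN2 and stand0 below 0.01 m and angle between the x axis of bodyN2 and the x axis of stand0, either way round below 0.17 rad and z of bodyN2 in the frame of stand0 between 0.03 and 0.039 m) or (horizontal distance between bodyN2 and stand1 below 0.01 m and angle between the x axis of bodyN2 and the x axis of stand1, either way round below 0.17 rad and z of bodyN2 in the frame of stand1 between 0.03 and 0.039 m) or (horizontal distance between bodyN2 and stand2 below 0.01 m and angle between the x axis of bodyN2 and the x axis of stand2, either way round below 0.17 rad and z of bodyN2 in the frame of stand2 between 0.03 and 0.039 m) or (horizontal distance between bodyN2 and stand3 below 0.01 m and angle between the x axis of bodyN2 and the x axis of stand3, either way round below 0.17 rad and z of bodyN2 in the frame of stand3 between 0.03 and 0.039 m)) and ((horizontal distance between insert34a and bodyW1 below 0.005 m and z of insert34a in the frame of bodyW1 between 0.011 and 0.0175 m and angle between the x axis of insert34a and the x axis of bodyW1, either way round below 0.12 rad and angle between the z axis of insert34a and the z axis of bodyW1, either way round below 0.08 rad) or (horizontal distance between insert34b and bodyW1 below 0.005 m and z of insert34b in the frame of bodyW1 between 0.011 and 0.0175 m and angle between the x axis of insert34b and the x axis of bodyW1, either way round below 0.12 rad and angle between the z axis of insert34b and the z axis of bodyW1, either way round below 0.08 rad)) and ((horizontal distance between bodyW1 and stand0 below 0.01 m and angle between the x axis of bodyW1 and the x axis of stand0, either way round below 0.17 rad and z of bodyW1 in the frame of stand0 between 0.03 and 0.039 m) or (horizontal distance between bodyW1 and stand1 below 0.01 m and angle between the x axis of bodyW1 and the x axis of stand1, either way round below 0.17 rad and z of bodyW1 in the frame of stand1 between 0.03 and 0.039 m) or (horizontal distance between bodyW1 and stand2 below 0.01 m and angle between the x axis of bodyW1 and the x axis of stand2, either way round below 0.17 rad and z of bodyW1 in the frame of stand2 between 0.03 and 0.039 m) or (horizontal distance between bodyW1 and stand3 below 0.01 m and angle between the x axis of bodyW1 and the x axis of stand3, either way round below 0.17 rad and z of bodyW1 in the frame of stand3 between 0.03 and 0.039 m)) and ((horizontal distance between insert34a and bodyW2 below 0.005 m and z of insert34a in the frame of bodyW2 between 0.011 and 0.0175 m and angle between the x axis of insert34a and the x axis of bodyW2, either way round below 0.12 rad and angle between the z axis of insert34a and the z axis of bodyW2, either way round below 0.08 rad) or (horizontal distance between insert34b and bodyW2 below 0.005 m and z of insert34b in the frame of bodyW2 between 0.011 and 0.0175 m and angle between the x axis of insert34b and the x axis of bodyW2, either way round below 0.12 rad and angle between the z axis of insert34b and the z axis of bodyW2, either way round below 0.08 rad)) and ((horizontal distance between bodyW2 and stand0 below 0.01 m and angle between the x axis of bodyW2 and the x axis of stand0, either way round below 0.17 rad and z of bodyW2 in the frame of stand0 between 0.03 and 0.039 m) or (horizontal distance between bodyW2 and stand1 below 0.01 m and angle between the x axis of bodyW2 and the x axis of stand1, either way round below 0.17 rad and z of bodyW2 in the frame of stand1 between 0.03 and 0.039 m) or (horizontal distance between bodyW2 and stand2 below 0.01 m and angle between the x axis of bodyW2 and the x axis of stand2, either way round below 0.17 rad and z of bodyW2 in the frame of stand2 between 0.03 and 0.039 m) or (horizontal distance between bodyW2 and stand3 below 0.01 m and angle between the x axis of bodyW2 and the x axis of stand3, either way round below 0.17 rad and z of bodyW2 in the frame of stand3 between 0.03 and 0.039 m))), for 0.2 s.
2. the start lever is thrown over (value of joint lever above 0.85 rad), for 0.2 s.
At the end, for the whole second after the job is handed in: Master upright in the tray. Each valve body at rest, level on its own stand, within 10 mm of the bar's middle and 0.17 rad of its line; in it an insert of matching width (22 in the 24 mm socket, 34 in the 36 mm), straight, within 3.5 mm of the socket floor. Lever beyond 0.85 rad (all of step 1 and value of joint lever above 0.85 rad); the robot touches nothing.
It fails at once if the jar is pushed more than 5 cm from its place (distance of jar from where it was at the start of the episode above 0.05 m).
It fails at once if the screwdriver is pushed more than 5 cm from its place (distance of screwdriver from where it was at the start of the episode above 0.05 m).
It fails at once if the cap is pushed more than 5 cm from its place (distance of cap from where it was at the start of the episode above 0.05 m).
Of bodyN1, bodyN2, bodyW1, bodyW2 only 3 to 4 are there at a start; the rules pass over those that are not, and their reading is None.
At some moment in a run one of insert34a, insert34b may be knocked a few centimetres aside while the robot is not near it.
Once in a run the grip may slacken for a moment while it holds something.
It also fails if it takes over 210 s, if anything falls off the work surface, if the arm or the gripper's body presses on something with over 40 N, if the wrist force passes 120 N, or if a joint passes its speed limit or range.

## Working session

There is one attempt and no reset: what is moved stays moved. The work goes in short steps, each a Python script; the robot and the scene stay as the last script left them, time stands still between calls to the robot, and variables do not carry over. Pictures are saved under pics/ and viewed, at most 14 in all, crops included, and the job is handed in when it is done.

```bash
mkdir -p pics; python3 - <<'E'
from bench import *
import cv2
for n in ("top","scene"):
    c=camera(n); cv2.imwrite(f"pics/{n}0.png",c["img"][:,:,::-1]); print(n,c["fx"],c["fy"],c["cx"],c["cy"]); print(c["cam_to_world"].round(4) if hasattr(c["cam_to_world"],'round') else c["cam_to_world"])
print(read_time(),read_tool_rot(),read_grip_width())
E
```

```text
top 498.607995461796 498.607995461796 316.40655283463775 233.23227394318988
[[ 2.0600e-02 -9.9550e-01  9.2900e-02  4.1290e-01]
 [-9.9980e-01 -2.0800e-02 -1.0000e-03  4.4700e-02]
 [ 2.9000e-03 -9.2900e-02 -9.9570e-01  1.3541e+00]
 [ 0.0000e+00  0.0000e+00  0.0000e+00  1.0000e+00]]
scene 435.50425421772337 435.50425421772337 321.30192623237275 240.3757259650584
[[ 0.4994  0.6631 -0.5575  1.0439]
 [ 0.8663 -0.3761  0.3287 -0.2618]
 [ 0.0083 -0.6472 -0.7623  0.7795]
 [ 0.      0.      0.      1.    ]]
0.1 [-0.42555454 -3.11235763  0.00347304] 0.09288778919482525
```

View pics/top0.png

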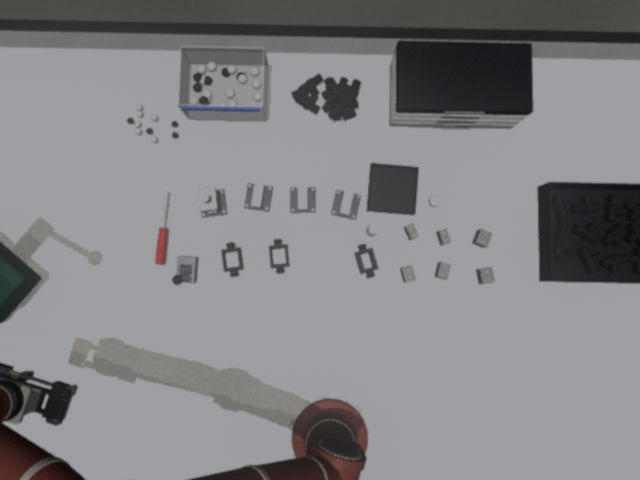

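View pics/scene0.png

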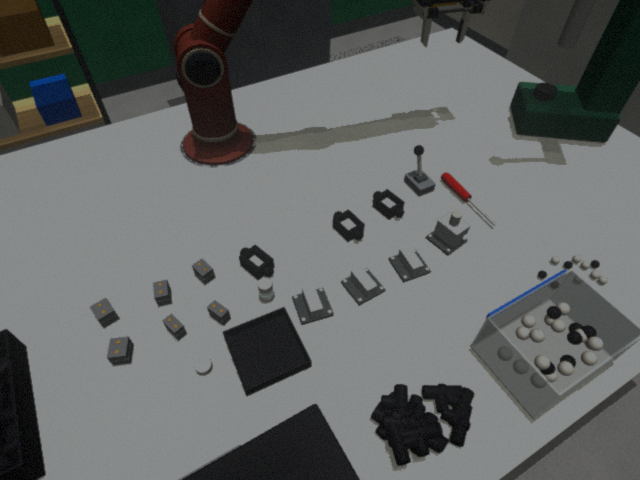

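Top view: three bodies (232,260), (279,256), (367,262); six inserts at right; stands in row y≈200, with the master on the leftmost (208,202); tray (392,189); lever (187,268). Jar (372,230) and cap (435,201) lie near the tray. Next, an enlargement and contours.

```bash
cat > vis.py <<'E'
import numpy as np, cv2
def ray(c,u,v,z):
    T=np.array(c["cam_to_world"]); d=T[:3,:3]@np.array([(u-c["cx"])/c["fx"],(v-c["cy"])/c["fy"],1]); o=T[:3,3]
    return o+d*(z-o[2])/d[2]
def proj(c,p):
    T=np.array(c["cam_to_world"]); q=T[:3,:3].T@(np.asarray(p)-T[:3,3])
    return c["fx"]*q[0]/q[2]+c["cx"],c["fy"]*q[1]/q[2]+c["cy"]
E
python3 - <<'E'
from bench import *
from vis import *
c=camera("top"); im=c["img"][:,:,::-1].copy()
for k,(x0,y0,x1,y1) in enumerate([(150,175,400,300),(340,150,510,295)]):
    s=800/(x1-x0); s=min(s,600/(y1-y0))
    cv2.imwrite(f"pics/tc{k}.png",cv2.resize(im[y0:y1,x0:x1],None,fx=s,fy=s,interpolation=cv2.INTER_CUBIC))
g=cv2.cvtColor(im,cv2.COLOR_BGR2GRAY)
print("bg",g[290,300],g[290,450],g[220,330])
m=(g<110).astype(np.uint8); m[:170]=0;m[300:]=0;m[:,:150]=0;m[:,520:]=0
cs,_=cv2.findContours(m,cv2.RETR_EXTERNAL,cv2.CHAIN_APPROX_NONE)
for q in cs:
    if cv2.contourArea(q)>25:
        r=cv2.minAreaRect(q); print(np.round(r[0],1),np.round(r[1],1),round(r[2],1),cv2.contourArea(q),ray(c,*r[0],0.032).round(4))
E
```

```text
bg 160 160 158
[479.  276.1] [14.6  4.3] 80.5 47.0 [ 0.4314 -0.3888  0.032 ]
[181.5 274. ] [20. 19.] 90.0 243.5 [0.4207 0.3974 0.032 ]
[437.1 269.4] [ 2.9 13.8] 14.0 29.0 [ 0.4468 -0.2781  0.032 ]
[195.4 269. ] [ 2.8 24.2] 4.4 36.0 [0.4347 0.3613 0.032 ]
[365.9 260.5] [33.8 18.5] 73.3 455.0 [ 0.4665 -0.0892  0.032 ]
[232.1 259. ] [34.1 19.6] 82.9 483.5 [0.4629 0.2652 0.032 ]
[278.7 255.5] [33.6 18.4] 85.2 457.5 [0.4748 0.1422 0.032 ]
[439.3 237.6] [13.9  3.3] 69.4 30.5 [ 0.5315 -0.2841  0.032 ]
[477.3 239.1] [17.7 10.6] 72.6 50.5 [ 0.5294 -0.3853  0.032 ]
[162.  245.8] [ 9.8 36.2] 6.3 301.0 [0.4943 0.4526 0.032 ]
[345.6 204.8] [24.2 23.5] 12.1 227.0 [ 0.6144 -0.0331  0.032 ]
[213.  202.8] [24.7 24.1] 82.9 192.0 [0.6122 0.3219 0.032 ]
[302.5 199.5] [23. 23.] 90.0 217.5 [0.6262 0.0825 0.032 ]
[258.4 197.3] [24.8 23.5] 4.4 226.5 [0.6297 0.2008 0.032 ]
[392.1 190.5] [48.8 44.6] 4.1 2017.0 [ 0.6557 -0.1576  0.032 ]
```

View pics/tc0.png

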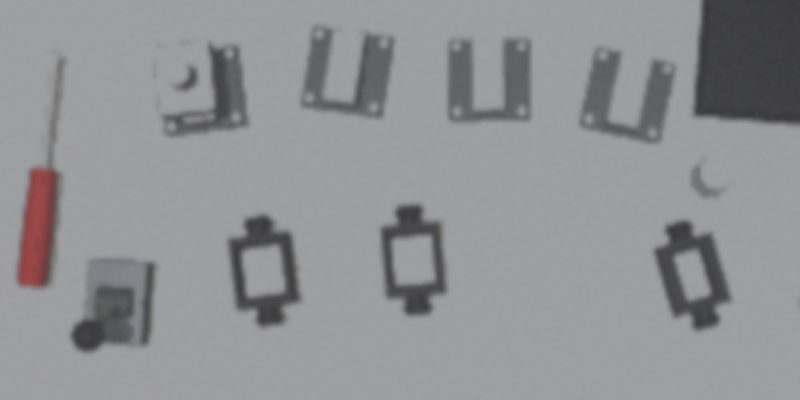

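View pics/tc1.png

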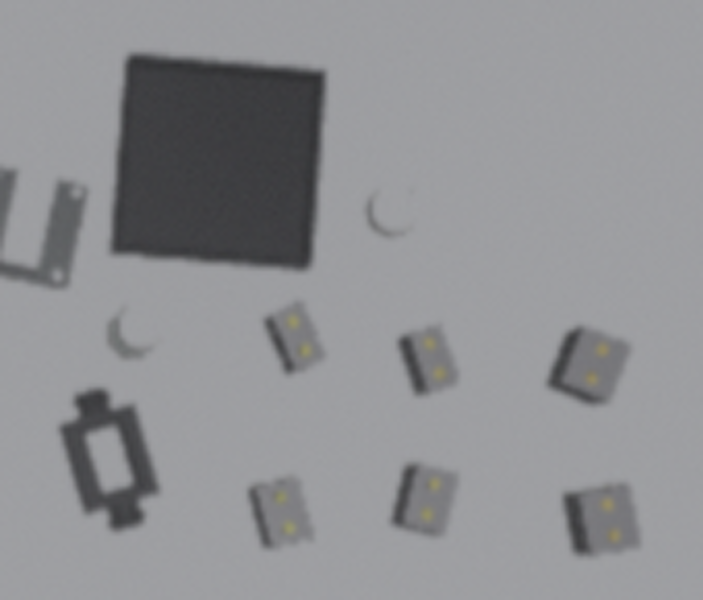

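Bodies: the left two (232,260), (279,256) have wide sockets and the right one (366,260) is narrow. There are three free stands, so the master's stand stays unused. The right-hand insert column is the 34s, and the four left inserts need width measurement.

```bash
cat >> vis.py <<'E'
def rects(c,lo,hi,box,z,amin,close=0):
    """minAreaRects (world centre, long/short side m, yaw of long side) of pixels with lo<grey<hi in box, on plane z"""
    S=6; x0,y0,x1,y1=box
    g=cv2.cvtColor(c["img"],cv2.COLOR_RGB2GRAY)[y0:y1,x0:x1]
    g=cv2.resize(cv2.GaussianBlur(g,(3,3),0),None,fx=S,fy=S,interpolation=cv2.INTER_CUBIC)
    m=cv2.inRange(g,lo,hi); m=cv2.morphologyEx(m,cv2.MORPH_OPEN,np.ones((13,13)))
    if close: m=cv2.morphologyEx(m,cv2.MORPH_CLOSE,np.ones((close,close)))
    out=[]
    for q in cv2.findContours(m,cv2.RETR_EXTERNAL,cv2.CHAIN_APPROX_NONE)[0]:
        if cv2.contourArea(q)<amin*S*S: continue
        px=(q[:,0]+.5)/S-.5+[x0,y0]
        w=np.array([ray(c,*p,z)[:2] for p in px],np.float32)
        ct,wh,a=cv2.minAreaRect(w); 
        if wh[0]<wh[1]: wh=wh[::-1]; a+=90
        a=(a+90)%180-90
        out.append((np.round(ct,4),np.round(wh,4),round(a,1),np.round(px.mean(0),0)))
    return out
E
python3 - <<'E'
from bench import *
from vis import *
c=camera("top"); g=cv2.cvtColor(c["img"],cv2.COLOR_RGB2GRAY)
print(g[231,400:420]); print(g[270,435:452]); 
print("inserts top"); [print(*r) for r in rects(c,96,143,(398,222,500,290),.034,25)]
print("bodies"); [print(*r) for r in rects(c,0,115,(215,235,400,285),.018,200)]
print("stands"); [print(*r) for r in rects(c,0,138,(195,180,365,225),.006,150,25)]
print("tray"); [print(*r) for r in rects(c,0,110,(362,155,422,220),.02,1000)]
print("lever"); [print(*r) for r in rects(c,0,125,(168,250,205,292),.025,80,9)]
print("jar/cap",ray(c,372,230,.04),ray(c,435,201,.014),"knob",ray(c,207,198.4,.088))
E
```

```text
[157 158 158 156 143 109  80  83 110 123 125 126 125 122 124 126 138 153
 158 159]
[137  94  73  90 118 125 125 125 125 124 124 122 124 127 138 155 158]
inserts top
[ 0.4351 -0.409 ] [0.0453 0.0358] 9.9 [487. 275.]
[ 0.4345 -0.1977] [0.0448 0.0367] 16.2 [407. 274.]
[ 0.4432 -0.2942] [0.0456 0.0295] -13.8 [443. 271.]
[ 0.5315 -0.4007] [0.0478 0.0364] -19.9 [484. 238.]
[ 0.5355 -0.2973] [0.0429 0.0247] 17.0 [444. 236.]
[ 0.5475 -0.2091] [0.0437 0.0271] 27.1 [411. 231.]
bodies
[ 0.4672 -0.0906] [0.0921 0.0511] 17.1 [366. 261.]
[0.4633 0.2677] [0.0923 0.0538] 9.3 [232. 259.]
[0.4749 0.1431] [0.0924 0.0508] 6.4 [279. 256.]
stands
[ 0.6193 -0.0348] [0.074  0.0738] -11.2 [346. 205.]
[0.6166 0.3274] [0.0764 0.0736] 8.1 [215. 204.]
[0.6301 0.0832] [0.074  0.0725] 1.5 [302. 201.]
[0.6342 0.2043] [0.0741 0.0736] 83.0 [258. 198.]
tray
[ 0.6632 -0.1598] [0.1339 0.1326] -3.9 [392. 189.]
lever
[0.4295 0.3908] [0.0723 0.0693] 2.4 [187. 271.]
jar/cap [ 0.54718087 -0.10365355  0.04      ] [ 0.63261375 -0.27700754  0.014     ] knob [0.61490536 0.32593007 0.088     ]
```

```bash
cat > rob.py <<'E'
from bench import *
from vis import *
from scipy.spatial.transform import Rotation as Rn
D=np.deg2rad
def down(a):  # tool z down, tool x at yaw a (rad); closing line at a+90deg
    c,s=np.cos(a),np.sin(a); return Rn.from_matrix([[c,s,0],[s,-c,0],[0,0,-1]]).as_rotvec()
def yawpick(p,deg):
    """of the two equivalent grasps take the one with the smallest last-joint angle"""
    best=None
    for k in (0,180):
        r=down(D(deg+k)); q=ik(p,r)
        if q is not None and (best is None or abs(q[6])<best[0]): best=(abs(q[6]),r)
    if best is None: raise RuntimeError(f"no ik {p} {deg}")
    return best[1]
def go(x,y,z,deg):
    move_ptp([x,y,z],yawpick([x,y,z],deg))
def lin(x,y,z,v=.15,guard=None): return move_linear([x,y,z],None,v,guard)
def up(z,v=.3):
    p=read_tool_pos(); lin(p[0],p[1],z,v)
def shot(n,cam="top",box=None,s=1):
    c=camera(cam); im=c["img"]
    if box: im=im[box[1]:box[3],box[0]:box[2]]
    cv2.imwrite(f"pics/{n}.png",cv2.resize(im[:,:,::-1],None,fx=s,fy=s,interpolation=cv2.INTER_CUBIC)); return c
def st(m=""): print(m,"t",round(read_time(),1),"w",round(read_grip_width(),4),"tcp",np.round(read_tool_pos(),4),"F",np.round(read_contact_force(),1))
E
python3 - <<'E'
from rob import *
go(.616,.326,.16,8); st("above")
set_gripper(.06); lin(.616,.326,.064,.2); set_gripper(0); st("grip")
up(.13); st("lift")
go(.661,-.16,.13,-4); st("over tray")
b=lin(.661,-.16,.034,.15,8); st(f"down {b}")
set_gripper(.06); up(.16); st("rel")
shot("m1",box=(150,160,450,300),s=2)
E
```

```text
above t 2.1 w 0.0928 tcp [0.6149 0.328  0.1602] F [-0.6  0.4  0.4]
grip t 4.2 w 0.0214 tcp [0.6161 0.3278 0.0649] F [-0.9  2.6  4. ]
lift t 4.6 w 0.0212 tcp [0.6167 0.3262 0.1305] F [-1.1  0.1 -3. ]
over tray t 6.4 w 0.0215 tcp [ 0.661  -0.1585  0.1288] F [ 0.  -0.2 -3.2]
down True t 7.0 w 0.0212 tcp [ 0.6597 -0.1582  0.0332] F [0.5 0.9 4. ]
rel t 8.4 w 0.0598 tcp [ 0.6587 -0.1574  0.1609] F [ 0.3 -0.1 -0.8]
```

View pics/m1.png

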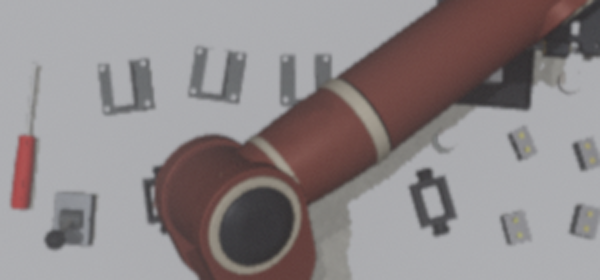

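The master went into the tray: in the picture its stand at (215,203) is empty. The arm hides the tray, so I'll check it later. Now the first body.

```bash
cat >> rob.py <<'E'
STAND={"N":(.6193,-.0348,-11.2),"W1":(.6301,.0832,1.5),"W2":(.6342,.2043,-7.)}
def body(pick,to):
    x,y,a=pick; go(x,y,.12,a); set_gripper(.078); b=lin(x,y,.008,.2,12); 
    if b: st("pick hit")
    set_gripper(0); st("body grip"); up(.085); w=read_grip_width()
    if w<.044: st("lost"); return
    X,Y,A=to; go(X,Y,.085,A); st("over"); b=lin(X,Y,.041,.08,8); st(f"set {b}")
    set_gripper(.078); up(.12)
    go(X,Y,.12,A+90); b=lin(X,Y,.0625,.1,8); st(f"xgrip hit {b}"); 
    if not b: set_gripper(.05); st("x width")
    set_gripper(.078); up(.12); st("done")
E
python3 - <<'E'
from rob import *
body((.4672,-.0906,17.1),STAND["N"])
movej([-.9,.3,0,1.6,0,1.2,0]) if False else go(.45,.3,.25,0)
st(); shot("n1",box=(300,150,500,290),s=3)
E
```

```text
body grip t 11.1 w 0.0477 tcp [ 0.4674 -0.0903  0.0083] F [0.  0.8 4.2]
over t 12.3 w 0.0478 tcp [ 0.6174 -0.0356  0.0834] F [-0.1 -0.4 -0.2]
set True t 12.8 w 0.0479 tcp [ 0.6181 -0.0343  0.0419] F [ 1.  -0.2  2.5]
xgrip hit True t 15.7 w 0.0779 tcp [ 0.6178 -0.0342  0.0604] F [-0.7 -0.1  4. ]
done t 16.3 w 0.078 tcp [ 0.6185 -0.0345  0.1211] F [-0.3  0.2 -0.2]
 t 17.8 w 0.0778 tcp [0.4506 0.2986 0.2494] F [ 0.3 -0.4 -0. ]
```

View pics/n1.png

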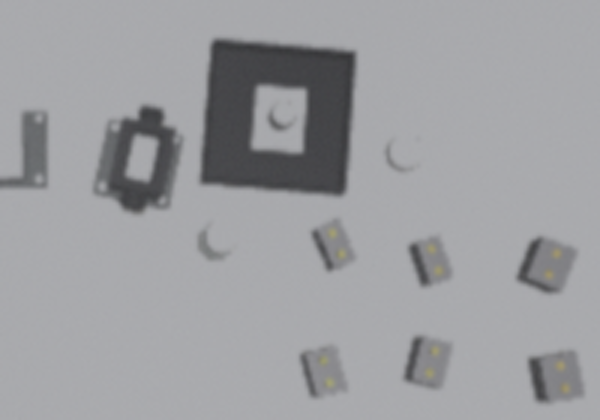

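The master is centred in the tray at (280,118) in the crop. Body N sits in line on its stand at (142,157). The x-centring touched the stubs, so I'll retry slightly higher.

```bash
cat > /tmp/p.py <<'E'
s=open('rob.py').read()
i=s.index("    go(X,Y,.12,A+90)")
s=s[:i]+'''    xgrip(to)
def xgrip(to,z=.0635):
    X,Y,A=to; go(X,Y,.12,A+90); b=lin(X,Y,z,.06,8); wait(.15); st(f"xgrip hit {b}")
    if b: up(z+.001,.05); wait(.15); st("raised")
    set_gripper(.05); st("x width")
    set_gripper(.078); up(.12); st("done")
'''
open('rob.py','w').write(s)
E
python3 /tmp/p.py; python3 - <<'E'
from rob import *
set_gripper(.078); xgrip(STAND["N"])
E
```

```text
xgrip hit False t 20.8 w 0.0781 tcp [ 0.6196 -0.0349  0.064 ] F [-1.  -0.5  0.2]
x width t 21.2 w 0.0589 tcp [ 0.619  -0.0347  0.0636] F [-1.4  0.1  1.4]
done t 22.1 w 0.078 tcp [ 0.6204 -0.0353  0.1218] F [-0.1  0.1  0.3]
```

```bash
python3 - <<'E'
from rob import *
body((.4749,.1431,6.4),STAND["W1"])
body((.4633,.2677,9.3),STAND["W2"])
go(.45,.12,.3,0); st()
c=shot("b2",box=(225,150,395,250),s=4); c2=shot("b2s","scene",box=(220,180,480,340),s=3)
print("inserts"); [print(*r) for r in rects(c,96,143,(398,222,500,290),.034,25)]
E
```

```text
body grip t 24.8 w 0.0475 tcp [0.4751 0.1435 0.0084] F [-0.4  1.5  3.6]
over t 25.9 w 0.0478 tcp [0.6282 0.0837 0.0832] F [-0.2  0.8 -1.3]
set True t 26.4 w 0.0477 tcp [0.6287 0.0844 0.0419] F [0.1 1.3 2.9]
xgrip hit False t 30.0 w 0.0778 tcp [0.6304 0.0832 0.064 ] F [-0.6 -0.3  0.2]
x width t 30.5 w 0.0589 tcp [0.6297 0.0832 0.0635] F [-0.6  0.1  1.6]
done t 31.4 w 0.0778 tcp [0.6313 0.0829 0.1219] F [ 0.2  0.2 -0.2]
body grip t 34.2 w 0.0478 tcp [0.4634 0.2683 0.0084] F [-0.8  1.4  3.6]
over t 35.4 w 0.0481 tcp [0.6325 0.2051 0.0832] F [-0.8 -0.1 -1.6]
set True t 35.9 w 0.0477 tcp [0.6327 0.2054 0.042 ] F [-0.5  0.5  4.1]
xgrip hit False t 39.5 w 0.078 tcp [0.6345 0.2043 0.064 ] F [ 0.3 -0.8 -0.9]
x width t 40.0 w 0.0593 tcp [0.6337 0.2044 0.0635] F [-1.9 -0.6  2.1]
done t 40.9 w 0.0781 tcp [0.6355 0.204  0.122 ] F [-1.1 -0.1  0.3]
 t 42.2 w 0.0775 tcp [0.4499 0.1206 0.2993] F [ 0.4 -0.1  0.4]
inserts
[ 0.4349 -0.4077] [0.0415 0.0346] 10.6 [486. 275.]
[ 0.4345 -0.1968] [0.0415 0.0327] 17.1 [407. 274.]
[ 0.4435 -0.2922] [0.0427 0.0287] -14.3 [443. 271.]
[ 0.5347 -0.2964] [0.0391 0.0226] 15.6 [444. 237.]
[ 0.5456 -0.2064] [0.0406 0.0287] 24.1 [410. 232.]
[ 0.5531 -0.4306] [0.0488 0.0262] -0.8 [496. 230.]
```

View pics/b2.png

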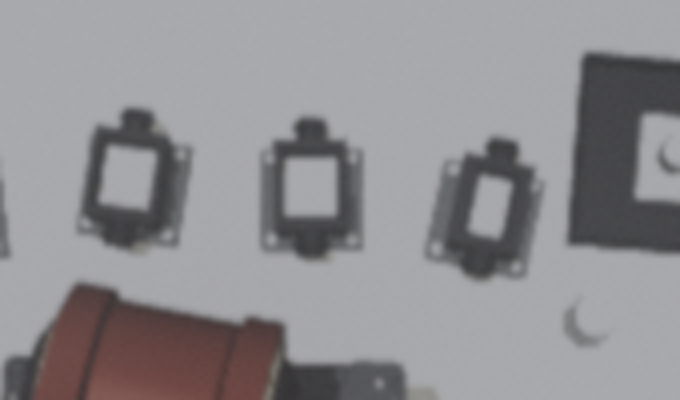

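View pics/b2s.png

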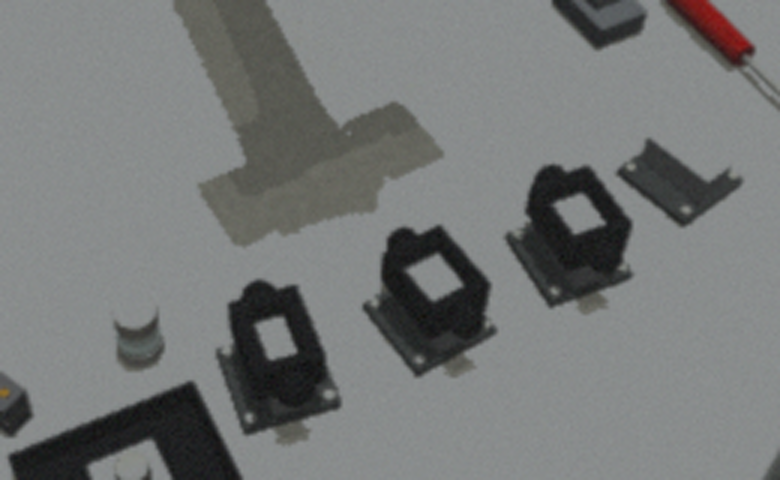

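All three bodies sit centred and in line on their stands: sockets in the top crop at (128,178) wide, (310,185) wide and (490,205) narrow. One 34 insert was knocked to about pixel (496,230). Now the 22 insert.

```bash
cat >> rob.py <<'E'
def pickins(p,w):
    """centre in x, then grip across the width; True when the width fits"""
    x,y,a=p; go(x,y,.12,a+90); set_gripper(.062); b=lin(x,y,.010,.25,10); 
    if b: st("hit"); up(.12); return False
    set_gripper(0); st("len"); set_gripper(.062); up(.055)
    go(x,y,.055,a); set_gripper(w+.022); b=lin(x,y,.010,.2,10)
    if b: st("hit"); up(.12); return False
    set_gripper(0); g=read_grip_width(); st("width")
    if abs(g-w+.0004)>.002: set_gripper(.062); up(.12); return False
    return True
def place(to,w):
    up(.125); X,Y,A=to; go(X,Y,.125,A)
    if read_grip_width()<w-.003: st("lost"); return False
    lin(X,Y,.09,.15); wait(.2); ok=False
    for dx,dy in [(0,0),(.002,0),(-.002,0),(0,.002),(0,-.002),(.0025,.0025),(-.0025,-.0025),(.0025,-.0025),(-.0025,.0025)]:
        if dx or dy: up(.080,.1); lin(X+dx,Y+dy,.080,.05); wait(.1)
        b=lin(X+dx,Y+dy,.0685,.04,6); wait(.1); z=read_tool_pos()[2]; st(f"in {b} {dx} {dy}")
        if z<.0715: ok=True; break
    if not ok: return False
    set_gripper(w+.012); up(.1,.1); set_gripper(0)
    b=lin(X,Y,.0815,.05,15); wait(.1); st(f"push {b}"); up(.13); return True
E
python3 - <<'E'
from rob import *
if pickins((.5347,-.2964,15.6),.022):
    print(place(STAND["N"],.022))
go(.45,.12,.3,0); st()
c=shot("i1",box=(290,150,520,290),s=3)
print("inserts"); [print(*r) for r in rects(c,96,143,(398,212,530,290),.034,25)]
E
```

```text
len t 46.0 w 0.0397 tcp [ 0.5353 -0.2968  0.0113] F [-1.3  0.8  5.8]
width t 49.4 w 0.0217 tcp [ 0.5352 -0.2967  0.011 ] F [0.3 0.5 4.2]
in False 0 0 t 52.4 w 0.0218 tcp [ 0.6195 -0.035   0.0688] F [ 0.4 -0.1 -0.8]
push True t 54.6 w 0.0005 tcp [ 0.6192 -0.0348  0.0824] F [-1.2 -0.9  5. ]
True
 t 56.6 w 0.0003 tcp [0.45   0.1191 0.299 ] F [ 0.   0.1 -0.5]
inserts
[ 0.4349 -0.4077] [0.0416 0.0345] 10.4 [486. 275.]
[ 0.4344 -0.1969] [0.0416 0.0329] 16.4 [407. 274.]
[ 0.4433 -0.292 ] [0.0427 0.0294] -15.8 [443. 270.]
[ 0.5456 -0.2064] [0.0406 0.0287] 24.4 [411. 232.]
[ 0.5532 -0.4359] [0.0467 0.0361] -20.2 [497. 230.]
```

View pics/i1.png

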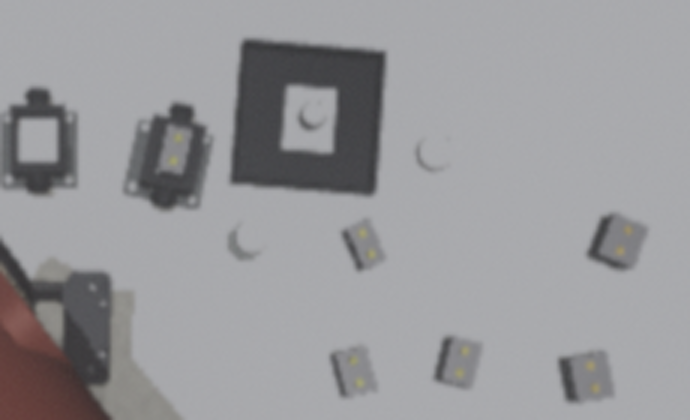

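The 22 insert is home in body N (170,150). The knocked 34 insert now stands at (617,241). Now both 34s.

```bash
python3 - <<'E'
from rob import *
if pickins((.4349,-.4077,10.4),.034): 
    ok=place(STAND["W1"],.034); print(ok)
    if ok and pickins((.5532,-.4359,-20.2),.034): print(place(STAND["W2"],.034))
go(.45,-.3,.3,0); st()
c=shot("i2",box=(150,150,400,290),s=3)
E
```

```text
len t 60.8 w 0.0395 tcp [ 0.4351 -0.4083  0.0111] F [-2.3  0.5  5.5]
width t 64.1 w 0.034 tcp [ 0.4354 -0.4081  0.011 ] F [-0.6  0.1  4.6]
in False 0 0 t 67.9 w 0.0337 tcp [0.6302 0.0833 0.0686] F [-0.8  0.7  0.2]
push True t 70.2 w 0.0005 tcp [0.6301 0.0832 0.0825] F [-0.3 -0.4  3.5]
True
len t 74.6 w 0.0397 tcp [ 0.554  -0.4364  0.0116] F [-0.4  0.2  5.5]
width t 77.9 w 0.0341 tcp [ 0.5538 -0.4363  0.0112] F [-0.7  0.3  3.1]
in False 0 0 t 82.1 w 0.0338 tcp [0.6343 0.2043 0.0687] F [-0.8  0.2 -1.1]
push True t 84.4 w 0.0006 tcp [0.6342 0.2043 0.0825] F [-0.1 -0.5  4.8]
True
 t 86.7 w 0.0008 tcp [ 0.4505 -0.2989  0.2995] F [-0.2  0.5 -0.2]
```

View pics/i2.png

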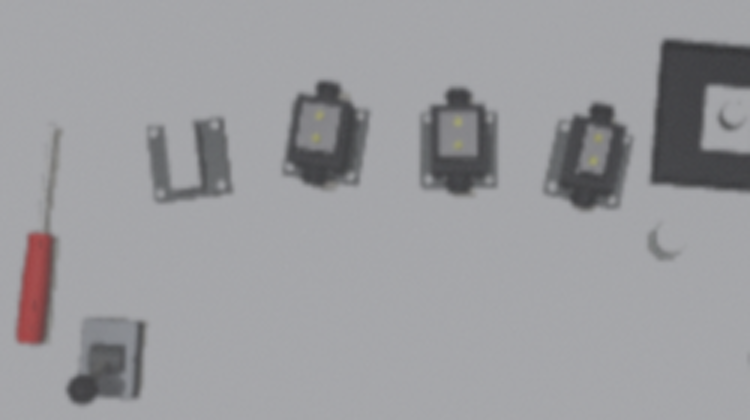

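All three inserts are home (320,128), (458,135), (593,150). Lever ball at crop (83,389), base top centre near (109,356). Now throw the lever.

```bash
python3 - <<'E'
from rob import *
c=camera("top"); ball=ray(c,150+83/3,150+389/3,.094); base=ray(c,150+109/3,150+356/3,.025); print(ball.round(4),base.round(4))
y=(ball[1]+base[1])/2; x0=base[0]-.08
go(.45,.15,.25,0); set_gripper(0)
go(x0,y,.2,0); lin(x0,y,.065,.2); st("ready")
b=lin(base[0]+.035,y,.065,.1,12); st(f"push {b}")
p=read_tool_pos(); lin(p[0]-.05,p[1],.065,.15); up(.22); go(.45,-.1,.3,0); st()
shot("lv",box=(150,200,250,300),s=4); shot("lvs","scene",box=(160,120,520,390),s=2.2)
E
```

```text
[0.406  0.3898 0.094 ] [0.4351 0.3871 0.025 ]
ready t 90.6 w 0.0007 tcp [0.3558 0.389  0.066 ] F [0.2 0.9 1.1]
push True t 91.4 w 0.001 tcp [0.4424 0.3883 0.0646] F [-2.8  0.1  3.8]
 t 94.4 w 0.0005 tcp [ 0.4502 -0.0989  0.2999] F [-0.1 -0.3 -0.6]
```

View pics/lvs.png

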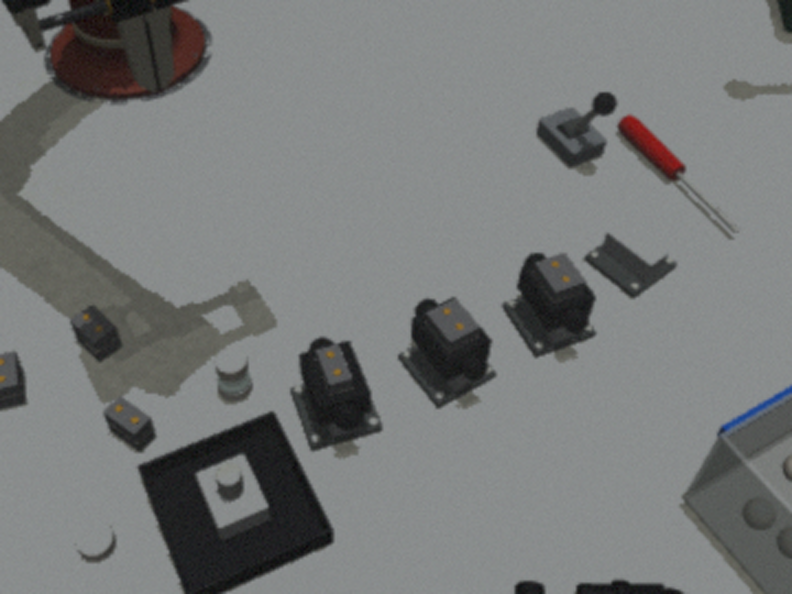

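Everything is loaded and the lever leans away; its ball is at (604,103) in this crop. I'll check the angle numerically.

```bash
python3 - <<'E'
from rob import *
from scipy.optimize import least_squares
obs={}
for n,(x0,y0,x1,y1) in {"scene":(420,155,450,180),"top":(165,225,215,290)}.items():
    c=camera(n); g=cv2.cvtColor(c["img"],cv2.COLOR_RGB2GRAY)[y0:y1,x0:x1]
    k,l,s,ce=cv2.connectedComponentsWithStats((g<70).astype(np.uint8)); i=1+s[1:,4].argmax(); obs[n]=(c,ce[i]+[x0,y0]); print(n,obs[n][1].round(1),s[i,4])
f=lambda p: np.concatenate([np.array(proj(c,p))-u for c,u in obs.values()])
r=least_squares(f,[.46,.387,.09]); print(r.x.round(4),r.fun.round(1))
d=r.x-[.4351,.387,.022]; print("angle",.5+np.arctan2(d[0],d[2]),"len",np.hypot(d[0],d[2]))
E
```

```text
scene [430.1 170.5] 138
top [180.4 253.4] 20
[0.4705 0.3867 0.0798] [ 1.4 -0.1  1.2  1. ]
angle 1.0498035321992019 len 0.06784187328960042
```

```bash
python3 - <<'E'
from rob import *
go(.45,.15,.25,0); go(.375,.387,.2,0); lin(.375,.387,.065,.2)
b=lin(.475,.387,.065,.05,15); st(f"push {b}")
p=read_tool_pos(); lin(p[0]-.05,p[1],.065,.15); up(.22); go(.45,-.1,.3,0); wait(.3)
c=camera("top"); print("ball-base x", (ray(c,180.4,253.4,.092)-[.4351,.387,.092]).round(3))
st(); print(hand_in())
E
```

```text
push True t 98.8 w 0.0004 tcp [0.4417 0.3868 0.064 ] F [-2.3 -0.2  2.6]
ball-base x [ 0.037 -0.     0.   ]
 t 102.1 w 0.0005 tcp [ 0.4501 -0.0996  0.3   ] F [-0.2 -0.5 -0.1]
the job is handed in; nothing more can be done
None
```

The job is handed in at about 102 s, but the hand-in returned no verdict: the master is in the tray, all three valve bodies are on their own stands with matching inserts pushed home (one 22 mm, two 34 mm), and the lever is thrown to its stop at roughly 1.0 rad by camera estimate.

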